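# Open the big safety-capped laundry jug and hold its cap over the mouth

## Task

Open the larger of the two handled jugs: press its push-and-turn safety cap down, keep it down while you turn it anticlockwise (seen from above) until you feel the stop, then lift it straight off. Finish still gripping the cap, holding it level and still about 5 cm straight above the open mouth so that drips fall back in; the program ends while holding and nothing is let go. Do not drag, swing round, lift or tip the big jug, and leave the small jug and the other things on the table where they are.

Things in the scene. Friction and masses are not known exactly. Their poses are not given: they have to be found in the camera images.
- jug: larger of two white round jugs with handle and paper band: diameter 110 mm, 205 mm high to the neck's rim (219 with cap), loose, 1.9 to 3 kg. Origin: centre of underside, on the axis of neck and cap; z up; handle along -x, to 96 mm from the axis, up to 160 mm high. Shoulder under the cap slopes from radius 26 mm at height 168 mm to 55 mm at 125 mm.
- cap: grey ribbed round push-and-turn cap of the larger jug: diameter 54 mm, 29 mm high, 47 g. Origin: centre of its lower edge; z up; x as the jug's x while locked (within 2 degrees). Locked, its origin is 190 mm above the jug's underside. Grip its sides firmly (about 60 N) from above. Until pressed and turned it is locked, and pulling would lift the jug.
- jug_mouth (a point): centre of the rim of the larger jug's neck, 205 mm above its underside; the neck is a 32 mm tube, 42 mm over its four hooks. The locked cap's lower edge is 15 mm below the rim.
- jug_handle (a point): on the outer bar of the larger jug's handle, 88 mm from the axis along the jug's -x, 105 mm above its underside. The jug stands by its weight and table friction alone: with the cap pressed down it withstands about 0.4 N m on the cap before it swings round; turning the pressed cap takes about 0.1 N m, and the torque rises sharply at the stop.
- cap_top (a point): centre of that cap's top face, 29 mm above its lower edge. A spring liner inside pushes the cap up: 4 N at rest, 9 N when pressed 4 mm, 14 N at 8 mm, the hard bottom. Pressed at least 4.5 mm it turns anticlockwise (from above): after 35 degrees four inner tabs are free of the neck's hooks; a rigid stop is at about 57 degrees. It lifts off anywhere between.
- small_jug: the smaller jug of the same make with a cap of the same look and size: 88 mm in diameter, 164 mm high with its cap, loose, 0.9 kg; leave it closed and in place. Origin: centre of its underside; z up; handle along its -x to 85 mm from the axis
- scoop: off-white measuring scoop, bowl 60 mm, 131 mm long, 47 mm high, lying between the jugs; leave alone. Origin: centre of its underside
- green_bottle: green bottle with a white cap, 47 x 58 x 186 mm, standing to the left; leave alone. Origin: centre of its underside
- tape: roll of masking tape lying flat, 96 mm in diameter, 25 mm high; leave alone. Origin: centre of its underside
- lint_roller: lint roller with a blue handle, 199 mm long, 45 mm thick, lying at the right; leave alone. Origin: centre of its underside
Not all that is in view belongs to the job. Leave any orange look-alike of the cap alone.

How it is judged:
On the way, in this order (a step that is already met when the one before it is completed fails the run):
1. the cap is pressed down at least 4 mm on the big jug's neck (z of cap in the frame of jug below 0.186 m and angle between the x axis of cap and the x axis of jug, either way round below 0.4 rad), for 0.1 s.
2. still down on the neck, the cap is turned anticlockwise past the hooks (more than 0.55 rad) (z of cap in the frame of jug below 0.194 m and horizontal distance between cap and jug below 0.008 m and angle between the x axis of cap and the x axis of jug, either way round above 0.55 rad), for 0.1 s.
At the end, for the whole second after the job is handed in: Cap held by the fingers alone, level (0.2 rad), still, its lower edge 20-100 mm above the big jug's rim, axes within 20 mm; big jug upright on the table within 12 mm of its start (handle 40 mm); small jug within 20 mm, other things within 30 mm of theirs (z of cap in the frame of jug_mouth between 0.02 and 0.1 m and horizontal distance between cap and jug_mouth below 0.02 m and angle between cap's own z axis and vertical below 0.2 rad and linear speed of cap below 0.02 m/s and contact force between the fingers and cap above 2 N and contact force between cap and jug below 0.1 N and angle between each of jug, small_jug's own z axis and vertical below 0.05 rad and height (world z) of jug below 0.004 m and distance of jug from where it was at the start of the episode below 0.012 m and distance of jug_handle from where it was at the start of the episode below 0.04 m and distance of small_jug from where it was at the start of the episode below 0.02 m and distance of each of scoop, green_bottle, tape, lint_roller from where it was at the start of the episode below 0.03 m); the arm keeps its last pose, push and grip.
It fails at once if the big jug is lifted, tipped, dragged more than 12 mm or swung round (handle moved more than 40 mm) (angle between jug's own z axis and vertical above 0.12 rad or height (world z) of jug above 0.006 m or distance of jug from where it was at the start of the episode above 0.012 m or distance of jug_handle from where it was at the start of the episode above 0.04 m).
It fails at once if the small jug is moved more than 20 mm or tipped (distance of small_jug from where it was at the start of the episode above 0.02 m or angle between small_jug's own z axis and vertical above 0.15 rad).
It fails at once if another thing on the table is moved more than 30 mm (distance of any of scoop, green_bottle, tape, lint_roller from where it was at the start of the episode above 0.03 m).
It also fails if it takes over 45 s, if anything falls off the work surface, if the arm or the gripper's body presses on something with over 40 N, if the wrist force passes 120 N, or if a joint passes its speed limit or range.

## Robot

A 6-joint arm with a two-finger parallel gripper is mounted at the origin on a cart in front of the work surface, level with it; the furniture and walls round the work are solid. World frame = base frame: x ahead of the robot, y to its left, z up, the work surface at z = 0. Lengths are in m, angles in rad, forces in N, time in s.
With the tool pointing down it reaches from about 0.225 to 0.725 m from the base axis. Payload 3.1 kg.
Tool frame: the origin (TCP) lies on the centre line of the jaws, within the pads' length; the fingertips stand ctrl.tcp_to_tips ahead of it and the grasp point (between the pads) lies 3 mm ahead of it (ctrl.tcp_to_tips is the distance from the TCP to the fingertips, in m); z points along the fingers, y is the line along which they close (so a half turn about z gives the same grasp; the last joint's range is limited). The gripper opens to 85 mm and grips with 20 to 120 N. Pads are 22 mm wide; open, the fingers measure 114 mm over their backs; the gripper's body (76 mm by 85 mm) begins 54 mm behind the grasp point. The pads swing forward as they close: fully open they stand 13 mm farther back than shut.
Start: joints at [0.978, 0.048, 0.099, 1.622, 0, 1.443], TCP at [0.235, 0.469, 0.228] pointing down, gripper open.
Joint ranges: [-2.91, 2.91], [-0.99, 1.94], [-1.21, 1.42], [-2.12, 2.29], [-1.49, 1.47], [-3.14, 3.14]. Speed limits (rad/s): [2.79, 2.79, 3.14, 3.14, 3.14, 3.14].

## Interface

Orientations are given as a unit quaternion [x, y, z, w].
In Python, from workcell import ctrl gives the robot as it stands. Calls block until the motion is done:
- ctrl.move_to(position, orientation): joint-space move of the TCP to a pose.
- ctrl.move_linear(position, rot=None, vel=0.15): straight line of the TCP; rot=None keeps the orientation; vel is the mean speed in m/s.
- ctrl.move_joints(angles): joint-space move.
- ctrl.ungrasp() and ctrl.grab(f_grip=None): open the fingers fully, or close them until they stop; f_grip is the grip in N (None keeps the last).
- ctrl.pause(seconds).
- ctrl.solve_ik(position, orientation): joint angles nearest the present ones, or None.
- ctrl.observe(): the state.
- ctrl.grab_frame(name): name is "scene" or "top" or "wrist"; returns the picture (400x640x3 uint8, blue, green, red); there is no depth.
- ctrl.camera_model(name): a dict with "fx", "fy", "cx", "cy" (pixels), "world_from_camera" (4x4, takes a point from camera to world coordinates); the wrist camera has in their place "T_tool_cam" (4x4, takes a point from camera to tool coordinates, whose origin is the TCP and whose axes are the flange's). Camera axes: x right, y down, z forward; pixel columns grow to the right and rows downward; lengths in m; the calibration is good to about 2 mm. A picture is of the moment at which its call begins: read the wrist's pose just before it. camera_model takes no time and is no camera call.
A pose or a line that the arm cannot do raises ctrl.MotionError and nothing moves.
- ctrl.hand_in(): hands the job in; it is judged then, once.
The state is a dict: "clock": time; "joint_positions": joint angles; "qvel": joint speeds; "tau": joint torques, N m; "ee_pos": TCP position; "eef_rot": TCP orientation; "force": force on the tool from outside, world axes, zero at the start; "moment": the same for the moment, N m; "opening": opening from 0.0 (shut) to 1.0 (fully open); "grip_force": force on a finger pad.
Only numpy, scipy, OpenCV 4.12 (cv2) and the standard library are available. Lean on these libraries where they do the work, as an engineer would, in place of code of your own. Each camera call takes 0.05 s, during which the arm holds its last target. There are 200 camera calls.

## Working session

There is one attempt and no reset: what is moved stays moved. The work goes in short steps, each a Python script; the robot and the scene stay as the last script left them, time stands still between calls to the robot, and variables do not carry over. Pictures are saved under pics/ and viewed, at most 10 in all, crops included, and the job is handed in when it is done.

```bash
mkdir -p pics; ls; python3 - <<'E'
from workcell import ctrl
import cv2,numpy as np
np.set_printoptions(precision=4,suppress=True)
for n in("scene","top"):
    cv2.imwrite(f"pics/{n}0.png",ctrl.grab_frame(n)); print(n,ctrl.camera_model(n))
print(ctrl.camera_model("wrist"),ctrl.tcp_to_tips); print(ctrl.observe())
E
```

```text
pics
scene {'fx': 465.19657431127445, 'fy': 465.19657431127445, 'cx': 314.8408942399389, 'cy': 196.3403720060931, 'world_from_camera': array([[ 0.7866, -0.3191,  0.5287, -0.3402],
       [-0.6175, -0.4049,  0.6744, -1.029 ],
       [-0.0011, -0.8569, -0.5155,  0.9379],
       [ 0.    ,  0.    ,  0.    ,  1.    ]])}
top {'fx': 512.5220007690285, 'fy': 512.5220007690285, 'cx': 317.35746375845457, 'cy': 203.76025498931028, 'world_from_camera': array([[-0.0041, -0.9877,  0.1561,  0.2279],
       [-1.    ,  0.0037, -0.003 ,  0.0533],
       [ 0.0024, -0.1561, -0.9877,  1.6274],
       [ 0.    ,  0.    ,  0.    ,  1.    ]])}
{'fx': 319.91742122672514, 'fy': 319.91742122672514, 'cx': 314.60009967361793, 'cy': 203.91039040854366, 'T_tool_cam': array([[-0.0007, -0.9462, -0.3236,  0.0829],
       [ 1.    , -0.0008,  0.0002, -0.0005],
       [-0.0005, -0.3236,  0.9462, -0.1464],
       [ 0.    ,  0.    ,  0.    ,  1.    ]])} 0.022
{'clock': 0.1, 'joint_positions': array([0.9782, 0.0487, 0.0977, 1.622 , 0.    , 1.443 ]), 'qvel': array([0.0013, 0.0005, 0.0037, 0.0014, 0.    , 0.0002]), 'tau': array([  0.0039, -33.9851,  32.0936,   0.0158,  -0.    ,  -0.    ]), 'ee_pos': array([0.235 , 0.4688, 0.2268]), 'eef_rot': array([ 0.2303,  0.9731, -0.001 , -0.0004]), 'force': array([-0.6029, -0.7689,  0.0323]), 'moment': array([ 0.0327,  0.0423, -0.0373]), 'grip_force': 0.0, 'opening': 0.995885325962716}
```

View pics/scene0.png

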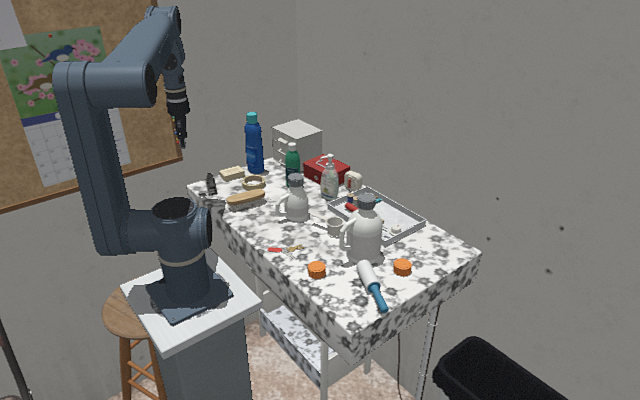

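View pics/top0.png

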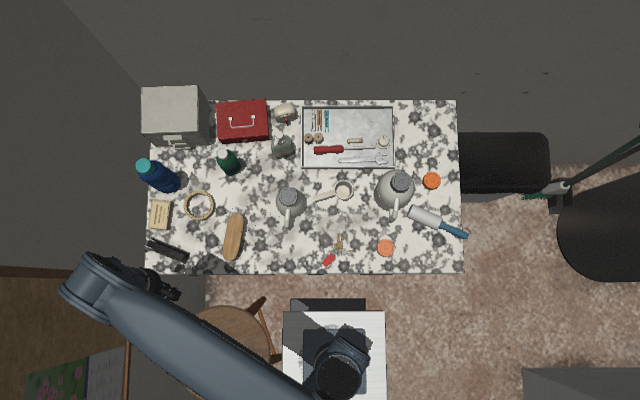

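The grey-capped white jugs are at top (398,182) and (289,195). In the scene view they are at (367,200) and (295,180). The orange look-alikes at top (432,181) and (386,247) are not the target. The right-hand jug is clearly the larger, so I'll check it in an enlarged crop.

```bash
python3 - <<'E'
import cv2,numpy as np
a=cv2.imread("pics/top0.png")[155:230,355:455]; b=cv2.imread("pics/scene0.png")[180:280,325:400]
a=cv2.resize(a,None,fx=4,fy=4,interpolation=cv2.INTER_CUBIC); b=cv2.resize(b,None,fx=4,fy=4,interpolation=cv2.INTER_CUBIC)
o=np.zeros((400,700,3),np.uint8); o[:300,:400]=a; o[:,400:]=b; cv2.imwrite("pics/crop1.png",o)
E
```

```text
(no output)
```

View pics/crop1.png

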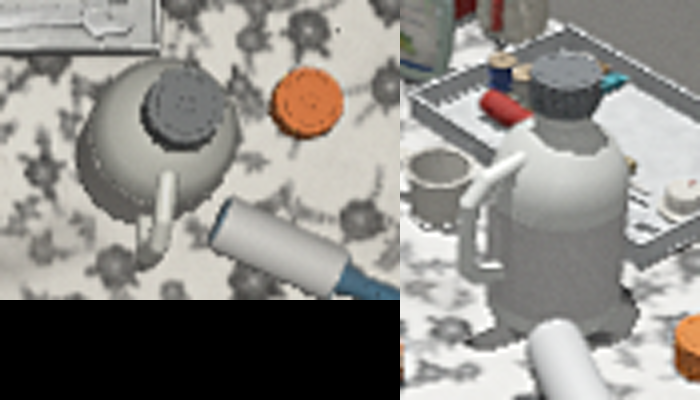

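The crop shows the grey ribbed cap on the larger jug. Its top centre is at about top (401.4,179.9) and scene (366.7,197.4). The handle's upper outer corner is near top (394.5,213.5).

```bash
cat > h.py <<'E'
from workcell import ctrl
import cv2,numpy as np
from scipy.spatial.transform import Rotation as R
np.set_printoptions(precision=4,suppress=True)
def ray(px,cam,T):
    d=T[:3,:3]@[(px[0]-cam["cx"])/cam["fx"],(px[1]-cam["cy"])/cam["fy"],1]
    return T[:3,3],d
def onz(px,name,z,T=None):
    c=ctrl.camera_model(name); p,d=ray(px,c,c["world_from_camera"] if T is None else T)
    return p+d*(z-p[2])/d[2]
def toolT():
    s=ctrl.observe(); T=np.eye(4); T[:3,:3]=R.from_quat(s["eef_rot"]).as_matrix(); T[:3,3]=s["ee_pos"]; return T
def quat(yaw): # tool down, tool x axis at heading yaw
    return (R.from_euler("z",yaw)*R.from_euler("x",np.pi)).as_quat()
E
python3 - <<'E'
from h import *
print("top",onz((401.4,179.9),"top",.219),"scene",onz((366.7,197.4),"scene",.219))
print("handle",onz((394.5,213.5),"top",.15), onz((393,218),"top",.10),"small",onz((289,193),"top",.164))
c=onz((401.4,179.9),"top",.219)
for y in np.arange(-180,180,15):
    q=ctrl.solve_ik([c[0],c[1],.33],quat(np.radians(y))); print(y,q)
E
```

```text
top [ 0.5173 -0.1869  0.219 ] scene [ 0.5148 -0.1892  0.219 ]
handle [ 0.4318 -0.1756  0.15  ] [ 0.425  -0.1785  0.1   ] small [0.491 0.131 0.164]
-180 [-0.4686  0.1711  0.44    1.8397  0.     -0.4686]
-165 [-0.4686  0.1711  0.44    1.8397  0.     -0.7304]
-150 [-0.4686  0.1711  0.44    1.8397  0.     -0.9922]
-135 [-0.4686  0.1711  0.44    1.8397  0.     -1.254 ]
-120 [-0.4686  0.1711  0.44    1.8397  0.     -1.5158]
-105 [-0.4686  0.1711  0.44    1.8397  0.     -1.7776]
-90 [-0.4686  0.1711  0.44    1.8397  0.     -2.0394]
-75 [-0.4686  0.1711  0.44    1.8397  0.     -2.3012]
-60 [-0.4686  0.1711  0.44    1.8397  0.     -2.563 ]
-45 [-0.4686  0.1711  0.44    1.8397  0.     -2.8248]
-30 [-0.4686  0.1711  0.44    1.8397  0.     -3.0866]
-15 [-0.4686  0.1711  0.44    1.8397  0.      2.9347]
0 [-0.4686  0.1711  0.44    1.8397  0.      2.6729]
15 [-0.4686  0.1711  0.44    1.8397  0.      2.4111]
30 [-0.4686  0.1711  0.44    1.8397  0.      2.1493]
45 [-0.4686  0.1711  0.44    1.8397  0.      1.8875]
60 [-0.4686  0.1711  0.44    1.8397  0.      1.6257]
75 [-0.4686  0.1711  0.44    1.8397  0.      1.3639]
90 [-0.4686  0.1711  0.44    1.8397  0.      1.1021]
105 [-0.4686  0.1711  0.44    1.8397  0.      0.8403]
120 [-0.4686  0.1711  0.44    1.8397  0.      0.5786]
135 [-0.4686  0.1711  0.44    1.8397  0.      0.3168]
150 [-0.4686  0.1711  0.44    1.8397  0.      0.055 ]
165 [-0.4686  0.1711  0.44    1.8397  0.     -0.2068]
```

The cap axis is at about (0.516,-0.188), and the two cameras agree to 3 mm. The jug's +x heading is about -8°. Next I move above it and refine with the wrist camera.

```bash
python3 - <<'E'
from h import *
ctrl.move_linear([.235,.469,.33])
ctrl.move_to([.516,-.188,.33],quat(np.radians(170)))
ctrl.pause(.3)
T=toolT()@ctrl.camera_model("wrist")["T_tool_cam"]; np.save("T.npy",T)
f=ctrl.grab_frame("wrist")
T0=np.linalg.inv(T)@[.516,-.188,.219,1];c=ctrl.camera_model("wrist")
u,v=[int(x) for x in (c["fx"]*T0[0]/T0[2]+c["cx"],c["fy"]*T0[1]/T0[2]+c["cy"])]
print(u,v,ctrl.observe())
u0,v0=max(u-100,0),max(v-75,0); print("crop origin",u0,v0)
cv2.imwrite("pics/w1.png",cv2.resize(f[v0:v0+150,u0:u0+200],None,fx=4,fy=4,interpolation=cv2.INTER_CUBIC))
E
```

```text
314 198 {'clock': 3.8167, 'joint_positions': array([-0.4709,  0.1688,  0.4375,  1.8394,  0.    , -0.297 ]), 'qvel': array([-0.0045, -0.0007, -0.0003,  0.001 ,  0.0002,  0.0009]), 'tau': array([  0.0409, -37.0711,  30.6008,   0.002 ,   0.0017,   0.0001]), 'ee_pos': array([ 0.5161, -0.1877,  0.33  ]), 'eef_rot': array([ 0.0869,  0.9962, -0.    ,  0.    ]), 'force': array([0.1863, 0.4477, 0.7248]), 'moment': array([-0.0497, -0.0019,  0.0134]), 'grip_force': 0.0, 'opening': 1.00096536601891}
crop origin 214 123
```

View pics/w1.png

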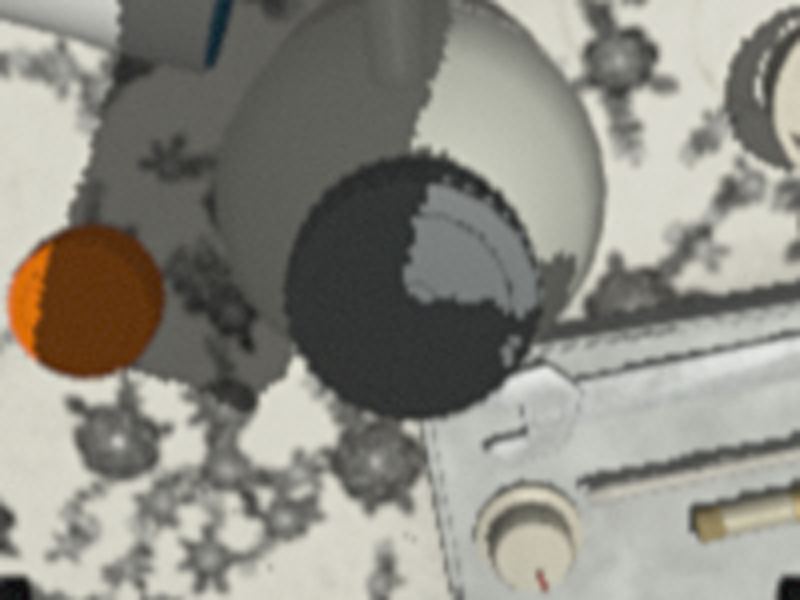

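The wrist crop shows the grey cap at columns 286-540 and rows 152-418. Allowing for the side showing at the top, the top-face centre is at crop (413,298), or pixel (317.1,197.4). The handle lies straight up from it.

```bash
python3 - <<'E'
from h import *
T=np.load("T.npy"); p=onz((317.1,197.4),"wrist",.219,T); print(p)
q=quat(np.radians(170))
ctrl.move_linear([p[0],p[1],.33],q); ctrl.move_linear([p[0],p[1],.211]); 
s=ctrl.observe();print(s["ee_pos"],s["force"],s["moment"])
ctrl.pause(.2)
ctrl.grab(60); ctrl.pause(.3)
s=ctrl.observe();print({k:s[k] for k in("clock","ee_pos","force","moment","opening","grip_force")})
f=ctrl.grab_frame("scene")[140:290,270:470]; cv2.imwrite("pics/s2.png",cv2.resize(f,None,fx=4,fy=4,interpolation=cv2.INTER_CUBIC))
E
```

```text
[ 0.5156 -0.1859  0.219 ]
[ 0.5161 -0.1862  0.2122] [-0.0081  0.5525  0.0825] [ 0.021  -0.041  -0.0231]
{'clock': 6.275, 'ee_pos': array([ 0.5167, -0.1861,  0.2132]), 'force': array([-0.9025,  0.3177,  5.5341]), 'moment': array([0.1707, 0.0057, 0.003 ]), 'opening': 0.0009794592201094587, 'grip_force': 3.060362854739651}
```

View pics/s2.png

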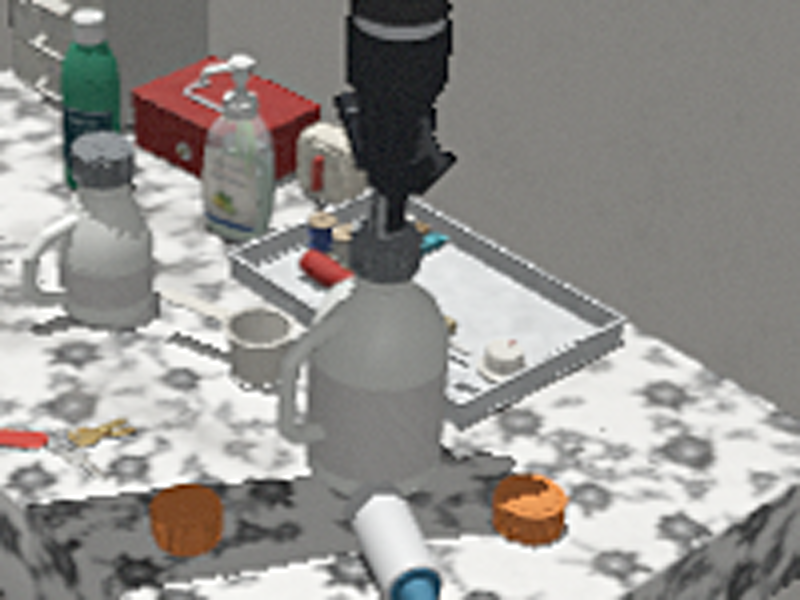

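The fingers appear fully shut at the cap top instead of round it (opening 0.001, grip only 3 N). I'll look from the wrist before doing anything else.

```bash
python3 - <<'E'
from h import *
s=ctrl.observe();print({k:s[k] for k in("clock","ee_pos","force","moment","opening","grip_force")})
f=ctrl.grab_frame("wrist"); g=ctrl.grab_frame("scene")[160:270,330:410]
cv2.imwrite("pics/w2.png",np.hstack([cv2.resize(f[100:350,180:460],None,fx=1.6,fy=1.6),cv2.resize(g,(291,400),interpolation=cv2.INTER_CUBIC)]))
E
```

```text
{'clock': 6.325, 'ee_pos': array([ 0.5167, -0.1861,  0.2133]), 'force': array([-0.3606,  1.4499,  6.357 ]), 'moment': array([0.166 , 0.0041, 0.0122]), 'opening': -0.0004837775314843971, 'grip_force': 3.060471224889625}
```

View pics/w2.png

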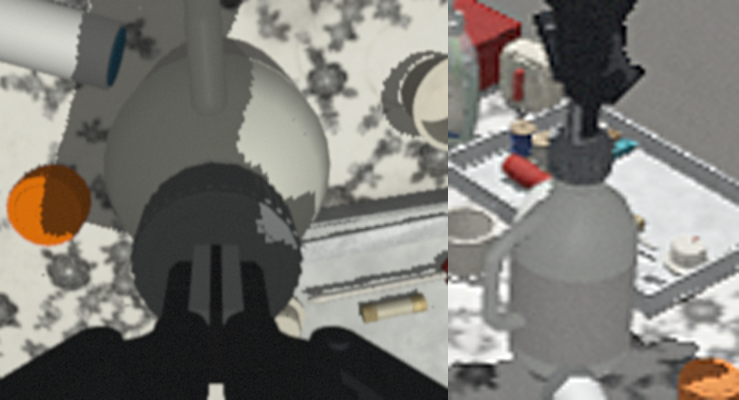

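The wrist view shows the fingers shut on top of the cap, with the tips visible at about row 253. The cap and jug look undisturbed. I'll raise in small force-checked steps and measure where the shut tips really are.

```bash
python3 - <<'E'
from h import *
p=ctrl.observe()["ee_pos"].copy(); q=quat(np.radians(170))
for dz in (.001,.002,.003,.005,.008,.012,.02,.03):
    ctrl.move_linear([.5156,-.1859,.211+dz],q,vel=.03); s=ctrl.observe(); print(dz,s["ee_pos"],s["force"],s["grip_force"],s["opening"])
    if s["force"][2]<-8: break
else:
    ctrl.move_linear([.5156,-.1859,.26],q); f=ctrl.grab_frame("wrist")
    ctrl.ungrasp(); ctrl.pause(.2); g=ctrl.grab_frame("wrist")
    cv2.imwrite("pics/w3.png",np.hstack([f[120:400,120:520],g[120:400,120:520]]))
    print(ctrl.observe()["opening"],ctrl.observe()["clock"])
E
```

```text
0.001 [ 0.5167 -0.1861  0.2141] [0.2819 0.3827 5.248 ] 2.6003840746125206 0.0019168749373798906
0.002 [ 0.5166 -0.1861  0.2142] [0.6361 0.3945 5.1719] 2.4905885383486748 0.0018319875286761111
0.003 [ 0.5165 -0.1861  0.2144] [ 3.4347 -0.7489  5.2337] 2.356601133942604 0.00042480710173428807
0.005 [ 0.515  -0.1859  0.2155] [ 1.4628 -1.0612  3.043 ] 1.7211535833484959 -0.00022088384421095058
0.008 [ 0.5145 -0.1856  0.2179] [-0.2092  0.6586 -1.0578] 0.0 -0.0014685067097196251
0.012 [ 0.5155 -0.1859  0.223 ] [ 0.5812 -0.302   0.0282] 0.0 0.0010589551959508474
0.02 [ 0.5158 -0.186   0.2315] [ 0.6701  0.2925 -0.2067] 0.0 0.0011639179772228382
0.03 [ 0.5158 -0.186   0.2413] [-0.1876 -0.2085  0.2427] 0.0 0.002083259077166082
0.9957926658269816 10.2167
```

View pics/w3.png

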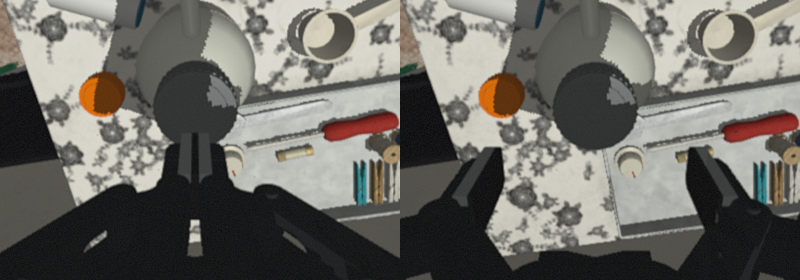

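Shut tips are at row 252 and open tips at row 268, with an 85 mm gap spanning 190 px. Contact was lost at TCP z≈0.2165. So the tips stand about 5 mm behind the TCP when shut and about 20 mm behind when open, not 22 mm ahead. I trust the measurement and grip about 27 mm lower.

```bash
python3 - <<'E'
from h import *
T=toolT()@ctrl.camera_model("wrist")["T_tool_cam"]; print("recheck",onz((316,230.5),"wrist",.219,T))
q=quat(np.radians(170)); p=(.5156,-.1859)
for z in (.225,.205,.195,.184):
    ctrl.move_linear([*p,z],q,vel=.08); s=ctrl.observe(); print(s["ee_pos"],s["force"])
    if abs(s["force"][2])>5: raise SystemExit("contact")
ctrl.grab(60); ctrl.pause(.3)
s=ctrl.observe();print({k:s[k] for k in("clock","ee_pos","force","moment","opening","grip_force")})
f=ctrl.grab_frame("wrist");g=ctrl.grab_frame("scene")[160:270,330:410]
cv2.imwrite("pics/w4.png",np.hstack([cv2.resize(f[100:350,180:460],None,fx=1.6,fy=1.6),cv2.resize(g,(291,400),interpolation=cv2.INTER_CUBIC)]))
E
```

```text
recheck [ 0.5146 -0.1854  0.219 ]
[ 0.5155 -0.1858  0.2249] [-0.2843 -0.3959  0.9102]
[ 0.5153 -0.1857  0.2046] [ 0.5186  0.1449 -0.1143]
[ 0.5153 -0.1857  0.1946] [-0.1999  0.4461  0.0037]
[ 0.5152 -0.1857  0.1832] [0.6955 0.5693 0.3525]
{'clock': 12.4583, 'ee_pos': array([ 0.5158, -0.186 ,  0.1845]), 'force': array([-0.2161,  0.6566,  3.1149]), 'moment': array([ 0.1321,  0.1025, -0.0225]), 'opening': 0.6215465040026125, 'grip_force': 62.38838151097298}
```

View pics/w4.png

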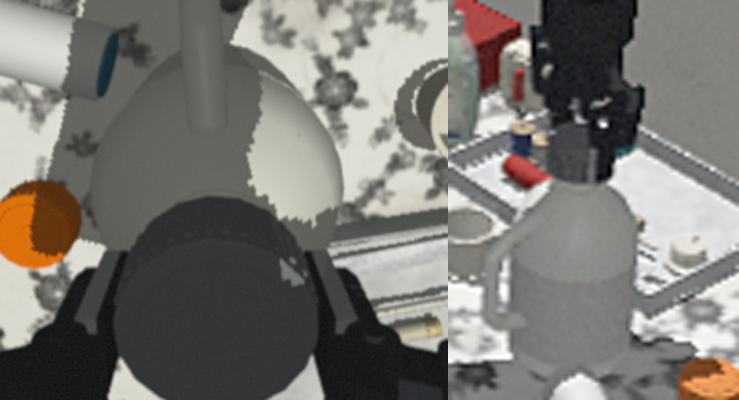

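The fingers now hold the cap's sides: opening 0.62 (about 53 mm) at 62 N, tips near the cap's lower edge in the right-hand view. Now I press in steps.

```bash
python3 - <<'E'
from h import *
q=quat(np.radians(170)); z0=ctrl.observe()["ee_pos"][2]
c=.184
while c>.168:
    c-=.0015; ctrl.move_linear([.5157,-.186,c],q,vel=.03); ctrl.pause(.1); s=ctrl.observe()
    print(round(c,4),"dz %.4f"%(s["ee_pos"][2]-z0),s["ee_pos"][:2],s["force"],s["moment"],round(s["grip_force"],1))
    if s["force"][2]>24: break
ctrl.pause(.2); print(ctrl.observe()["force"],ctrl.observe()["clock"])
E
```

```text
0.1825 dz -0.0014 [ 0.5158 -0.186 ] [-1.6888  1.2902  5.8186] [0.2336 0.1662 0.0104] 62.6
0.181 dz -0.0025 [ 0.5158 -0.186 ] [-2.2086  1.413   7.4221] [ 0.2582  0.2897 -0.0789] 62.7
0.1795 dz -0.0036 [ 0.5158 -0.186 ] [-1.1519  1.1215  7.4772] [0.3065 0.4162 0.0175] 62.8
0.178 dz -0.0046 [ 0.5159 -0.186 ] [-2.6224  1.6281  8.9306] [ 0.3255  0.5145 -0.0103] 62.9
0.1765 dz -0.0057 [ 0.5159 -0.186 ] [-2.646   0.8229  9.8401] [ 0.4436  0.593  -0.0242] 63.0
0.175 dz -0.0068 [ 0.5159 -0.186 ] [-3.7066  2.0296 12.3177] [ 0.4005  0.7077 -0.0369] 63.1
0.1735 dz -0.0079 [ 0.5159 -0.186 ] [-3.5254  2.3288 13.34  ] [0.5192 0.8056 0.0016] 63.4
0.172 dz -0.0081 [ 0.516  -0.1861] [-5.4546  1.7137 16.7077] [ 0.6134  1.0585 -0.0009] 63.7
0.1705 dz -0.0082 [ 0.5161 -0.1861] [-6.9742  3.5645 21.0057] [ 0.7387  1.4085 -0.0482] 64.1
0.169 dz -0.0083 [ 0.5162 -0.1861] [-8.5512  4.0631 24.5464] [ 0.9052  1.6747 -0.0442] 64.5
[-8.8948  3.907  25.9583] 16.2583
```

The hard bottom came at 8 mm with 14 N, as specified. I ease to about 17 N and turn anticlockwise, watching the moment.

```bash
python3 - <<'E'
from h import *
c=.1718; a=0
ctrl.move_linear([.5157,-.186,c],quat(np.radians(170)),vel=.03); ctrl.pause(.1); m0=ctrl.observe()["moment"][2]
while a<62:
    a+=4 if a<48 else 2
    ctrl.move_linear([.5157,-.186,c],quat(np.radians(170+a)),vel=.05); ctrl.pause(.12)
    S=[ctrl.observe()]; 
    for _ in range(3): ctrl.pause(.02); S.append(ctrl.observe())
    m=np.mean([s["moment"][2] for s in S]); F=np.mean([s["force"] for s in S],0)
    R0=R.from_quat(S[-1]["eef_rot"]).as_matrix()[:,0]
    print(a,"real %.1f"%((np.degrees(np.arctan2(R0[1],R0[0]))%360)-170),"m %.3f"%m,F,"%.4f"%S[-1]["ee_pos"][2],"t %.2f"%S[-1]["clock"])
    if abs(m)>.24: break
E
```

```text
4 real 4.0 m 0.085 [-4.3927  1.9388 16.6342] 0.1762 t 17.02
8 real 8.0 m 0.110 [-3.4321  1.8821 16.2062] 0.1762 t 17.44
12 real 12.0 m 0.115 [-2.8447  1.4943 16.0332] 0.1762 t 17.86
16 real 16.0 m 0.102 [-2.7022  1.003  15.5868] 0.1763 t 18.27
20 real 20.0 m 0.113 [-1.7668  0.7614 15.6059] 0.1763 t 18.69
24 real 24.0 m 0.097 [-1.3657  0.9685 15.4987] 0.1763 t 19.11
28 real 28.0 m 0.101 [-1.4558  1.304  15.4377] 0.1763 t 19.52
32 real 32.0 m 0.101 [-0.7789  1.2881 14.6802] 0.1763 t 19.94
36 real 36.0 m 0.099 [-0.6703  0.6255 14.9736] 0.1763 t 20.36
40 real 40.0 m 0.092 [-0.756   1.078  15.2247] 0.1763 t 20.77
44 real 44.0 m 0.090 [-0.5405  0.836  15.3648] 0.1763 t 21.19
48 real 48.0 m 0.066 [-0.4898  0.9081 15.2899] 0.1763 t 21.61
50 real 50.0 m -0.013 [-0.5317  1.2259 14.2642] 0.1763 t 22.02
52 real 52.0 m -0.045 [-0.4382  0.9038 15.0479] 0.1763 t 22.44
54 real 54.0 m -0.004 [-0.3002  1.2088 14.9099] 0.1763 t 22.86
56 real 56.0 m -0.119 [-0.5667  1.3486 15.4311] 0.1763 t 23.27
58 real 58.0 m -0.281 [-0.7856  2.2459 15.7093] 0.1763 t 23.69
```

The moment jumps sharply at 56-58°, which is the stop. I ease back 3° and look at the handle before lifting.

```bash
python3 - <<'E'
from h import *
ctrl.move_linear([.5157,-.186,.1718],quat(np.radians(225)),vel=.05); ctrl.pause(.15); print(ctrl.observe()["moment"])
f=ctrl.grab_frame("top")[155:230,355:455];g=ctrl.grab_frame("scene")[180:280,325:400]
o=np.zeros((400,700,3),np.uint8); o[:300,:400]=cv2.resize(f,(400,300),interpolation=cv2.INTER_CUBIC); o[:,400:]=cv2.resize(g,(300,400),interpolation=cv2.INTER_CUBIC)
cv2.imwrite("pics/t5.png",o)
E
```

```text
[ 0.4128  0.3291 -0.0342]
```

View pics/t5.png

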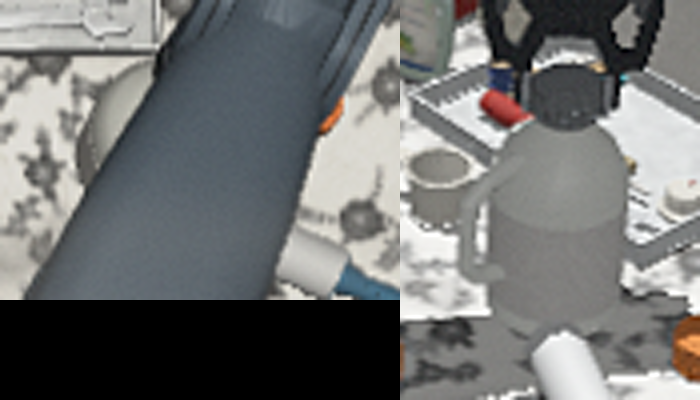

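The jug's handle and outline are where they were (left edge at crop column 465 both times), so only the cap turned. Now I lift, checking the force.

```bash
python3 - <<'E'
from h import *
q=quat(np.radians(225))
for c in (.176,.180,.184,.187,.190,.194,.199,.205,.215):
    ctrl.move_linear([.5157,-.186,c],q,vel=.04); s=ctrl.observe(); print(c,s["ee_pos"],s["force"])
    if s["force"][2]<-7: print("STUCK"); break
else:
    ctrl.move_linear([.5157,-.186,.248],q,vel=.06); ctrl.pause(.5)
s=ctrl.observe();print({k:s[k] for k in("clock","ee_pos","force","moment","opening","grip_force")})
g=ctrl.grab_frame("scene")[140:290,270:470]
cv2.imwrite("pics/s6.png",cv2.resize(g,None,fx=4,fy=4,interpolation=cv2.INTER_CUBIC))
E
```

```text
0.176 [ 0.5178 -0.1866  0.1791] [ 0.9182  1.8225 10.3194]
0.18 [ 0.5177 -0.1866  0.182 ] [2.9048 1.209  6.7922]
0.184 [ 0.5165 -0.1864  0.1843] [ 1.9837 -0.6669  2.774 ]
0.187 [ 0.5154 -0.186   0.1864] [ 2.3144 -0.409   1.9707]
0.19 [ 0.5151 -0.1856  0.1892] [0.8565 0.7521 0.2045]
0.194 [ 0.5153 -0.186   0.1942] [0.2184 0.0671 0.2961]
0.199 [ 0.5159 -0.1861  0.1996] [-0.0054  0.1885 -0.0115]
0.205 [ 0.516  -0.1861  0.2056] [ 0.1219  0.2043 -0.0085]
0.215 [ 0.516  -0.1861  0.2156] [-0.3281 -0.152  -0.6277]
{'clock': 27.875, 'ee_pos': array([ 0.5156, -0.186 ,  0.2479]), 'force': array([-0.1883,  1.3021, -0.4387]), 'moment': array([-0.0245,  0.0138,  0.0556]), 'opening': 0.6172962993368816, 'grip_force': 63.36739629507065}
```

View pics/s6.png

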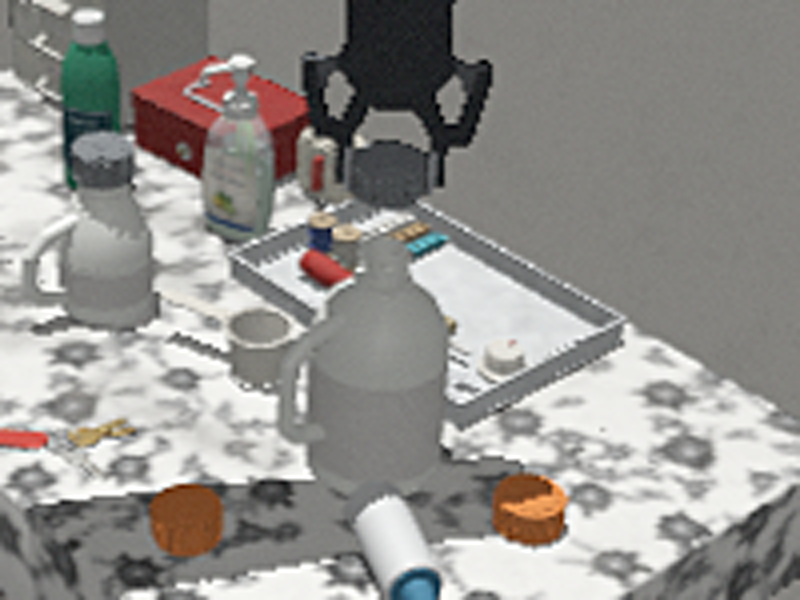

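The cap, at crop (390,175), is level in the fingers and straight above the open neck at (388,240). The jug has not moved.

```bash
python3 -c "
from workcell import ctrl
print(ctrl.hand_in())"
```

```text
the job is handed in; nothing more can be done
None
```

The big jug is open and the job is handed in at about 28 s: the cap was pressed 8 mm, turned to the stop (about 57°), lifted off, and is held level about 5 cm above the mouth; a first grab closed on top of the cap (about 6 N) and was redone lower, nothing looked moved, and no verdict came back.

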